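# Put the gauge in the splinter guard and latch the gate

## Task

The white-cased pressure gauge is due for its proof test: lay it face up on the rubber mat near the middle of the grey splinter guard, setting it down and not dropping it. Then push the guard's yellow gate shut without slamming it, until its sprung latch bolt rides over the strike and snaps in, so that the gate stays latched. Leave the other things on the bench where they are.

Things in the scene. Friction and masses are not known exactly. Their poses are not given: they have to be found in the camera images.
- guard: Fixed splinter guard, open at the top: dark steel base plate 220 (x) by 250 (y) mm, 6 mm thick, with a black rubber mat; grey walls 85 mm high on the back (+x) and both sides (+-y), inside about 190 by 238 mm; the gate closes the front (-x). Origin: centre of its underside on the bench; x points from the gate to the back wall, z up. Its place and yaw vary.
- guard_pad (a point): Centre of the top of the rubber mat (170 by 190 mm) in the guard, 8 mm above the bench; axes as the guard's.
- gate (a joint): Angle of the gate: 0 = shut, grows as it swings outward to the front of the guard, up to 1.3 rad. Yellow frame 10 mm thick, 195 mm long from the hinge, from 11 to 87 mm above the bench, 0.4 kg, on a hinge with slight friction (0.06 N m), so it stays where it is left. Shut, it runs from the hinge along the guard's -y; opening turns it clockwise seen from above.
- gate_hinge (a point): Point on the upright hinge line of the gate, at the guard's (-98, +105) mm, 52 mm above the bench; axes as the guard's.
- gate_push (a point): Centre of the outer face of the black push pad (45 mm wide, 50 mm high) on the gate, 155 mm from the hinge and 10 mm outward of the gate's middle plane, 52 mm above the bench. Its -x axis points straight out of the gate (the side to push on), its y axis towards the hinge; it turns with the gate.
- gate_bolt (a joint): Travel of the brass latch bolt at the gate's free end: 0 = fully out, up to 0.011 m when pressed in. A spring (1.5 N at rest, about 4 N pressed in) holds it out. As the gate nears 0.1 rad its long bevel meets the steel strike lip on the guard's post and is pressed in about 8 mm; just before the gate is fully shut it passes the lip and snaps out again, which holds the gate. This takes about 3 to 8 N on the push pad; an unlatched gate stays ajar.
- gauge_centre (a point): Centre (half-way up, 8.5 mm above its underside) of the white-cased pressure gauge, which lies face up: round case 50 mm across and 17 mm high, brass threaded stem pointing along its -x (68 mm long in all), 0.14 kg. Grip it across the case along its y axis, 50 mm. z points up out of the dial.
- white_gauge: The white gauge itself; origin at its underside, 6 mm from the case's centre towards the stem; axes as gauge_centre.
- black_gauge: A larger gauge with a black case (85 by 69 by 21 mm), to be left where it lies; origin at its underside. The two gauges may swap places.
- red_marker: Red and white marker, 135 mm long; bystander; origin at its underside.
- blue_roll: Roll of thread tape with a blue flange, 52 mm across, 13 mm high; bystander; origin at its underside.
- yellow_roll: Roll of yellow thread tape with a white flange, 52 mm across, 13 mm high; bystander; origin at its underside.
There are look-alikes about, which are no part of the job. What is shaped like the white_gauge but purple or red is not meant.

How it is judged:
By the outcome, as a careful person would: the job done as asked, in the order asked, and still so for the second after the job is handed in, with the robot touching nothing.
It also fails if it takes over 48 s, if anything falls off the work surface, if the arm or the gripper's body presses on something with over 40 N, if the wrist force passes 120 N, or if a joint passes its speed limit or range.

## Robot

A 7-joint arm with a two-finger parallel gripper is mounted at the origin on a cart in front of the work surface, level with it; the furniture and walls round the work are solid. World frame = base frame: x ahead of the robot, y to its left, z up, the work surface at z = 0. Lengths are in m, angles in rad, forces in N, time in s.
With the tool pointing down it reaches from about 0.425 to 0.925 m from the base axis. Payload 6.8 kg.
Tool frame: the origin (TCP) lies at the very end of the fingers, on their centre line; the grasp point (between the pads) lies 19 mm behind it (env.tcp_to_grasp is the distance from the TCP to the grasp point, in m); z points along the fingers, y is the line along which they close (so a half turn about z gives the same grasp; the last joint's range is limited). The gripper opens to 88 mm and grips with 3 to 60 N. Pads are 20 mm wide; open, the fingers measure 115 mm over their backs; the gripper's body (75 mm by 178 mm) begins 61 mm behind the grasp point.
Start: joints at [-1.21, 0.477, 0.022, 1.555, -0.011, 1.109, -0.083], TCP at [0.305, 0.602, 0.201] pointing down, gripper open.
Joint ranges: [-2.96, 2.96], [-0.34, 2.1], [-1.41, 1.46], [0.24, 2.44], [-1.37, 4.51], [0.17, 1.92], [-2.96, 2.96]. Speed limits (rad/s): [2.39, 2.39, 3.14, 3.14, 3.14, 3.14, 3.14].

## Interface

Orientations are given as a 3x3 rotation matrix whose columns are the frame's x, y, z axes.
In Python, from cell import telemetry, vision, workorder, env gives the robot as it stands.
- The arm moves only by the tool servo_tool, never from a script. Its argument "plan" is a list of rows, each a list of 7 numbers: the shift along the tool's x, y, z in m, then the turn, a rotation vector about the tool's x, y, z in rad, then the finger opening in m, from 0 to 0.0878. In form: [[dx, dy, dz, rx, ry, rz, fingers], ...]. A call has 1 to 10 rows; each row shifts and turns the commanded pose from where the row before left it, along the tool's axes as they then stand; what a row does not reach is not made up. A row lasts 1/8 s, in which the tool goes at most 62.5 mm and 10.7 degrees, less where a joint would pass 70% of its speed; a pose out of reach is approached as far as the arm can. A call with a gripper value outside its range is refused whole. The fingers move at their own pace and stop on an object; the grip force is fixed at half the most. Time passes only in rows, so rows that do not move let the fingers close. It gives the time, the measured TCP pose, the force, the opening and the grip force at its end, in the units of the state.
- telemetry.sense(): the state, without advancing time (a new reading comes with each control period).
- vision.grab_frame(name): name is "side" or "top" or "wrist"; returns (picture, depth): 480x640x3 uint8, blue, green, red; 480x640 float32, m along the optical axis (not along the pixel's ray), 0 where there is no reading.
- vision.camera_model(name): a dict with "K" (3x3 intrinsics, pixels), "rvec" (rotation vector, rad) and "tvec" (3), from world to camera coordinates, as OpenCV has them. Camera axes: x right, y down, z forward; pixel columns grow to the right and rows downward; lengths in m; the calibration is good to about 2 mm. The wrist camera is an equidistant fisheye: a pixel r from the principal point sees the ray r / f radians off the axis. A picture is of the moment at which its call begins: read the wrist's pose just before it. camera_model takes no time and is no camera call; for the wrist camera it gives the pose at the moment of the call.
- workorder.hand_in(): hands the job in; it is judged then, once.
The state is a dict: "t": time; "joint_positions": joint angles; "joint_velocities": joint speeds; "effort": joint torques, N m; "tcp_pos": TCP position; "tool_rot": TCP orientation; "ft_force": force on the tool from outside, world axes, zero at the start; "torque": the same for the moment, N m; "gripper_width": finger opening in m; "finger_force": force on a finger pad.
Only numpy, scipy, OpenCV 4.12 (cv2) and the standard library are available. Lean on these libraries where they do the work, as an engineer would, in place of code of your own. Each camera call takes 0.05 s, during which the arm holds its last target. There are 200 camera calls.

## Working session

There is one attempt and no reset: what is moved stays moved. The work goes in short steps, Python scripts to look and compute and a tool call to move; the robot and the scene stay as the last step left them, time stands still between calls to the robot, and variables do not carry over. Pictures are saved under pics/ and viewed, at most 11 in all, crops included, and the job is handed in when it is done.

Besides the shell and the picture viewer there is one more tool, called as name(argument=value, ...) on one line, values as JSON. servo_tool: Moves the arm, as the interface text tells. Its arguments: {"type":"object","properties":{"plan":{"type":"array"}},"required":["plan"]}

```bash
mkdir -p pics; ls
python3 - <<'E'
from cell import telemetry, vision, workorder, env
import cv2,numpy as np
s=telemetry.sense();print(s['t'],s['tcp_pos'],s['tool_rot'],s['gripper_width'],env.tcp_to_grasp)
for n in("top","side"):
    p,d=vision.grab_frame(n);cv2.imwrite(f"pics/{n}0.png",p);np.save(f"pics/{n}0.npy",d)
    m=vision.camera_model(n);print(n,m)
E
```

```text
pics
0.0 [0.30470756 0.60160002 0.19958659] [[-8.92109593e-01  4.51818557e-01 -6.82325045e-04]
 [ 4.51819049e-01  8.92108040e-01 -1.67100305e-03]
 [-1.46282527e-04 -1.79900530e-03 -9.99998371e-01]] 0.08811808449260662 0.0187
top {'K': array([[538.95108792,   0.        , 313.06730728],
       [  0.        , 538.95108792, 237.89722158],
       [  0.        ,   0.        ,   1.        ]]), 'rvec': array([ 2.17864568, -2.20355096,  0.11329696]), 'tvec': array([0.00989396, 0.55171584, 1.30476824])}
side {'K': array([[441.33789227,   0.        , 319.57105745],
       [  0.        , 441.33789227, 242.03387178],
       [  0.        ,   0.        ,   1.        ]]), 'rvec': array([ 0.59242324, -2.78146928,  0.92907158]), 'tvec': array([0.52338509, 0.19888007, 1.2528818 ])}
```

View pics/top0.png

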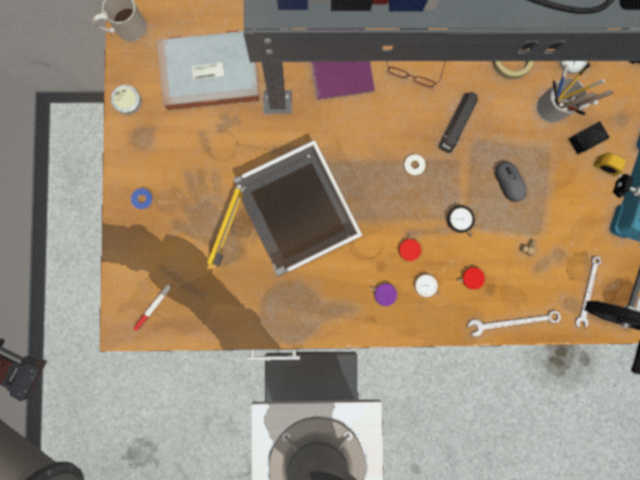

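View pics/side0.png

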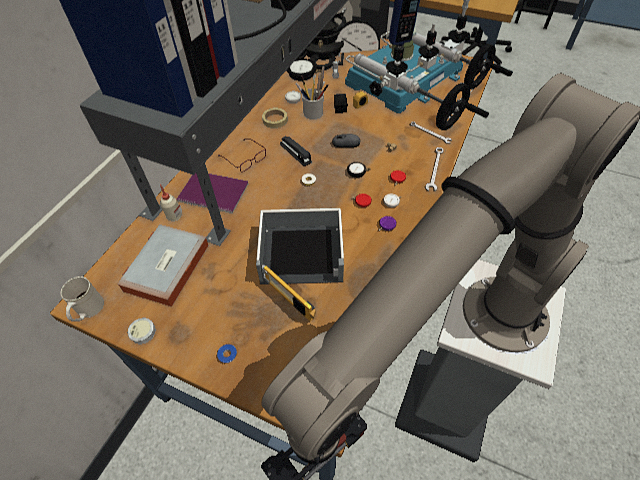

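The top view shows the white gauge at (427,286) and the black one at (461,218). The guard's corners are at about (315,143), (360,235), (281,271) and (239,183), with the gate running from (240,187) to (213,265). The side view agrees, and the way is clear.

```bash
cat > h.py <<'E'
import cv2,numpy as np
from cell import telemetry, vision
def ray(n,px,m=None):
    m=m or vision.camera_model(n);K=m['K'];R=cv2.Rodrigues(np.array(m['rvec'],float))[0];c=-R.T@np.array(m['tvec']).ravel()
    v=np.array([(px[0]-K[0,2])/K[0,0],(px[1]-K[1,2])/K[1,1]])
    if n=='wrist':
        th=np.hypot(*v);d=np.array([*(v/max(th,1e-9)*np.sin(th)),np.cos(th)])
    else: d=np.array([*v,1.])
    return c,R.T@d
def onplane(n,px,z,m=None):
    c,d=ray(n,px,m);return c+d*(z-c[2])/d[2]
E
python3 - <<'E'
from h import *
p=cv2.imread('pics/top0.png');d=np.load('pics/top0.npy')
hsv=cv2.cvtColor(p,cv2.COLOR_BGR2HSV)
H,S,V=cv2.split(hsv)
w=((S<60)&(V>150)).astype(np.uint8)
w[:, :370]=0
n,l,st,ce=cv2.connectedComponentsWithStats(w)
for i in range(1,n):
    if 150<st[i,4]<1500 and ce[i][1]<340 : print(st[i],ce[i],onplane('top',ce[i],.017))
y=((abs(H.astype(int)-26)<6)&(S>150)&(V>130)).astype(np.uint8);y[:,300:]=0
c=max(cv2.findContours(y,0,2)[0],key=cv2.contourArea);r=cv2.minAreaRect(c);print('gate',r)
for b in cv2.boxPoints(r):print(b,onplane('top',b,.087))
w=((S<50)&(V>165)).astype(np.uint8);w[:130]=0;w[285:]=0;w[:,:230]=0;w[:,370:]=0
c=max(cv2.findContours(w,0,2)[0],key=cv2.contourArea);r=cv2.minAreaRect(c);print('guard',r)
for b in cv2.boxPoints(r):print(b,onplane('top',b,.085))
crop=cv2.resize(p[255:315,370:450],None,fx=5,fy=5,interpolation=2)
crop2=cv2.resize(p[130:290,190:370],None,fx=2.2,fy=2.2,interpolation=2)
o=np.zeros((360,800,3),np.uint8);o[:300,:400]=crop;o[:352,400:796]=crop2;cv2.imwrite('pics/c1.png',o)
E
```

```text
[562  61  25  16 230] [573.13043478  65.95217391] [ 0.98776751 -0.66926658  0.017     ]
[404 154  22  21 327] [414.58715596 164.25993884] [ 0.73495697 -0.25363338  0.017     ]
[450 208  22  22 373] [460.88739946 218.41823056] [ 0.59709008 -0.36587007  0.017     ]
[583 257  18  51 241] [591.19502075 280.19917012] [ 0.43953741 -0.68638064  0.017     ]
[415 274  23  23 399] [425.85964912 285.15789474] [ 0.43239435 -0.27323297  0.017     ]
[468 311  93  26 616] [510.16558442 322.37662338] [ 0.33859781 -0.47902029  0.017     ]
gate ((223.02462768554688, 226.50938415527344), (6.0426130294799805, 80.05474853515625), 20.820894241333008)
[205.97298 262.8489 ] [0.4910405  0.25459855 0.087     ]
[234.42827 188.02203] [0.66614171 0.18862455 0.087     ]
[240.07628 190.16986] [0.66092668 0.17538961 0.087     ]
[211.62099 264.99673] [0.48590479 0.24152078 0.087     ]
guard ((301.61126708984375, 204.93002319335938), (107.84488677978516, 82.9888916015625), 64.17900848388672)
[240.77313 174.4646 ] [0.69871601 0.17392165 0.085     ]
[315.47638 138.31787] [ 0.78450426 -0.00356548  0.085     ]
[362.4494  235.39545] [ 0.55141308 -0.11109003  0.085     ]
[287.74615 271.54218] [0.46867605 0.06508455 0.085     ]
```

View pics/c1.png

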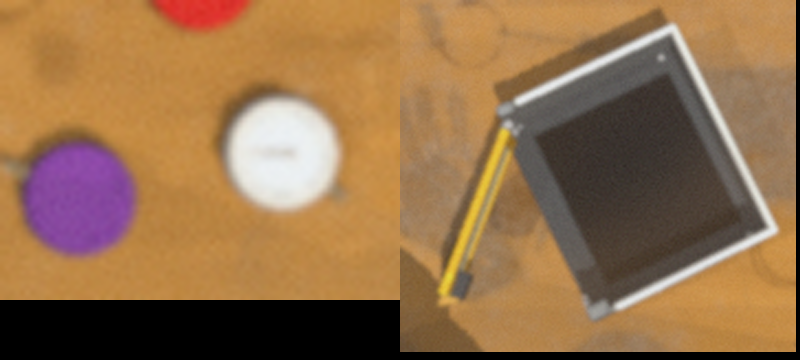

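The crop shows the white gauge with its stem pointing lower right in the picture, i.e. towards world (-0.54,-0.84). The guard's yaw is about -65° and the gate is about 45° open. Next I swing the arm towards the gauge.

servo_tool(plan=[[-0.057,-0.022,0,0,0,0.085,0.08],[-0.055,-0.022,0,0,0,0.085,0.08],[-0.054,-0.022,0,0,0,0.085,0.08],[-0.052,-0.022,0,0,0,0.085,0.08],[-0.05,-0.022,0,0,0,0.085,0.08],[-0.048,-0.022,0,0,0,0.085,0.08],[-0.047,-0.022,0,0,0,0.085,0.08],[-0.045,-0.022,0,0,0,0.085,0.08],[-0.044,-0.005,0,0,0,0.085,0.08],[-0.043,-0.003,0,0,0,0.085,0.08]])

```text
t: 1.35
tcp_pos: [0.5027, 0.1192, 0.2005]
tool_rot: [[-0.246, 0.969, -0.0], [0.969, 0.246, 0.0], [0.0, -0.0, -1.0]]
ft_force: [0.5, 0.5, 0.5]
gripper_width: 0.0801
finger_force: 0.0
```

servo_tool(plan=[[-0.044,-0.002,0,0,0,0.085,0.08],[-0.044,-0.002,0,0,0,0.085,0.08],[-0.044,-0.002,0,0,0,0.085,0.08],[-0.044,-0.002,0,0,0,0.085,0.08],[-0.044,-0.002,0,0,0,0.085,0.08],[-0.044,-0.002,0,0,0,0.085,0.08],[-0.044,-0.002,0,0,0,0.085,0.08],[-0.044,-0.002,0,0,0,0.085,0.08],[0,0,0,0,0,0,0.08]])

```text
t: 2.48
tcp_pos: [0.4692, -0.2269, 0.2005]
tool_rot: [[0.421, 0.907, -0.001], [0.907, -0.421, -0.001], [-0.001, -0.0, -1.0]]
ft_force: [0.1, 0.1, -0.0]
gripper_width: 0.08
finger_force: 0.0
```

Run:
```python
from h import *
s=telemetry.sense();print(s['t'],s['tcp_pos'],s['tool_rot'][:, :2],s['joint_positions'])
m=vision.camera_model('wrist');p,d=vision.grab_frame('wrist');cv2.imwrite('pics/w1.png',p);print(m)
hsv=cv2.cvtColor(p,cv2.COLOR_BGR2HSV);H,S,V=cv2.split(hsv)
w=((S<60)&(V>150)).astype(np.uint8)
n,l,st,ce=cv2.connectedComponentsWithStats(w)
for i in range(1,n):
    if st[i,4]>300: print(st[i],ce[i],onplane('wrist',ce[i],.017,m))
```

```text
2.475 [ 0.46917881 -0.2269307   0.20054156] [[ 4.21426290e-01  9.06862406e-01]
 [ 9.06861924e-01 -4.21426782e-01]
 [-1.15475174e-03 -2.09781828e-04]] [-0.22680412  0.25514357  0.66638529  1.954086   -0.18589612  0.9934834
  0.09095674]
{'K': array([[371.64829954,   0.        , 316.7266282 ],
       [  0.        , 371.64829954, 238.99895526],
       [  0.        ,   0.        ,   1.        ]]), 'rvec': array([-2.82918052,  0.62595469,  0.08005302]), 'tvec': array([-0.52064103, -0.03796682,  0.38851361])}
[   0    0   91  115 7221] [38.95734663 60.94585238] [0.24602177 0.09280675 0.017     ]
[ 273    0  128   55 1605] [338.67663551  24.97694704] [ 0.56941097 -0.06202388  0.017     ]
[    0    98   184   230 11626] [ 78.94082229 252.31137106] [ 0.19085723 -0.14543965  0.017     ]
[ 523  117   37   47 1151] [540.71503041 140.26151173] [ 0.73108477 -0.25349259  0.017     ]
[  0 206  12  74 619] [  5.31987076 241.61712439] [ 0.07162015 -0.07580076  0.017     ]
[ 278  243   52   50 2004] [303.53942116 267.40868263] [ 0.43196345 -0.27313236  0.017     ]
[ 451  257   43   45 1517] [472.05471325 278.82531312] [ 0.59609075 -0.36657088  0.017     ]
[ 187  368   72   49 2122] [219.72337418 395.60414703] [ 0.26010781 -0.38457789  0.017     ]
[254 371  44  39 626] [276.83067093 389.33386581] [ 0.33337522 -0.40224228  0.017     ]
```

View pics/w1.png

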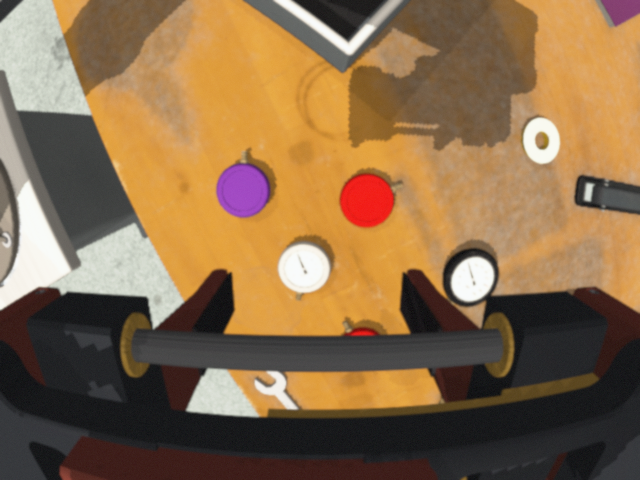

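The gauge sits at (304,267), which gives (0.432,-0.273), the same as the top view. Its stem points down in the picture, at (299,296).

servo_tool(plan=[[-0.029,-0.007,0,0,0,0,0.08],[-0.028,-0.007,0,0,0,0,0.08],[0,0,0.04,0,0,0.085,0.08],[0,0,0.05,0,0,0.085,0.08],[0,0,0.04,0,0,0,0.08],[0,0,0.03,0,0,0,0.08],[0,0,0,0,0,0,0.08]])

```text
t: 3.4
tcp_pos: [0.434, -0.2674, 0.0386]
tool_rot: [[0.561, 0.828, -0.004], [0.828, -0.561, 0.002], [-0.001, -0.005, -1.0]]
ft_force: [0.1, -0.6, -0.0]
gripper_width: 0.0797
finger_force: 0.0
```

Run:
```python
from h import *
s=telemetry.sense();print(s['t'],s['tcp_pos'],s['tool_rot'][:, :2])
m=vision.camera_model('wrist');p,d=vision.grab_frame('wrist');cv2.imwrite('pics/w2.png',p)
hsv=cv2.cvtColor(p,cv2.COLOR_BGR2HSV);H,S,V=cv2.split(hsv)
w=((S<60)&(V>150)).astype(np.uint8)
n,l,st,ce=cv2.connectedComponentsWithStats(w)
for i in range(1,n):
    if st[i,4]>300: print(st[i],ce[i],onplane('wrist',ce[i],.017,m))
# guard from top again: mat
p=cv2.imread('pics/top0.png');V=p.max(2)
q=((V<62)).astype(np.uint8);q[:150]=0;q[265:]=0;q[:,:240]=0;q[:,350:]=0
q=cv2.morphologyEx(q,2,np.ones((5,5)))
c=max(cv2.findContours(q,0,2)[0],key=cv2.contourArea);r=cv2.minAreaRect(c);print('mat',r,onplane('top',r[0],.008))
B=[onplane('top',b,.008) for b in cv2.boxPoints(r)];print(np.array(B),[np.linalg.norm(B[i]-B[i-1]) for i in range(4)])
```

```text
3.4 [ 0.43396434 -0.26741097  0.03864252] [[ 5.60978550e-01  8.27818814e-01]
 [ 8.27830126e-01 -5.60974367e-01]
 [-5.91278711e-04 -4.87556029e-03]]
[ 613    0   27   60 1010] [626.62376238  24.29009901] [ 0.72063121 -0.24832678  0.017     ]
[ 562  210   54   74 3047] [588.47915983 246.30554644] [ 0.59703585 -0.36692914  0.017     ]
[ 275  228   92   88 6250] [320.4136  271.29664] [ 0.43243721 -0.27284301  0.017     ]
[ 57 271  41  24 525] [ 77.09714286 284.54857143] [ 0.28391636 -0.18855873  0.017     ]
mat ((283.36822509765625, 196.57449340820312), (15.576874732971191, 23.606189727783203), 15.5241117477417) [0.65737963 0.07630638 0.008     ]
[[0.63420725 0.10308019 0.008     ]
 [0.69150993 0.08691545 0.008     ]
 [0.68063771 0.04943355 0.008     ]
 [0.62337517 0.06573644 0.008     ]] [np.float64(0.03888302614719192), np.float64(0.05953902812386887), np.float64(0.03902688650206359), np.float64(0.0595380824417536)]
```

View pics/w2.png

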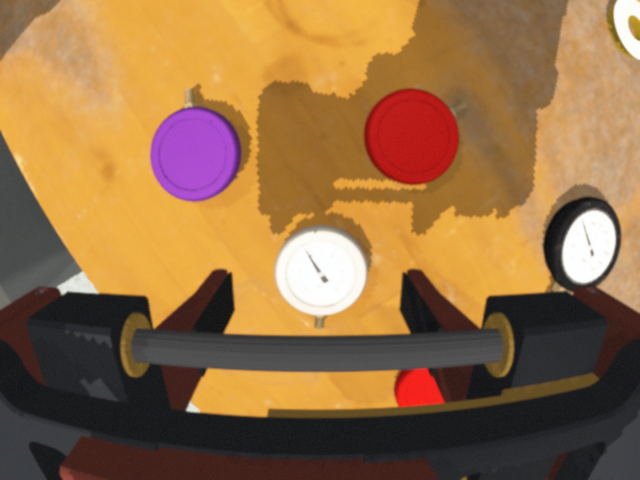

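The gauge is centred between the fingers, at (320,271), with the stem straight down in the picture. Small correction, then grip and lift.

servo_tool(plan=[[-0.0055,0.0018,0.015,0,0,0,0.08],[0,0,0.012,0,0,0,0.08],[0,0,0.007,0,0,0,0.08],[0,0,0,0,0,0,0.03],[0,0,0,0,0,0,0.03],[0,0,0,0,0,0,0.03],[0,0,0,0,0,0,0.03],[0,0,0,0,0,0,0.03]])

```text
t: 4.45
tcp_pos: [0.4334, -0.2751, 0.0067]
tool_rot: [[0.563, 0.826, 0.0], [0.826, -0.563, -0.0], [0.0, 0.0, -1.0]]
ft_force: [-0.3, -0.4, 0.1]
gripper_width: 0.0334
finger_force: 0.0
```

Run:
```python
from h import *
s=telemetry.sense();print(s['t'],s['tcp_pos'],s['gripper_width'],s['finger_force'])
p,d=vision.grab_frame('wrist');cv2.imwrite('pics/w3.png',p)
```

```text
4.45 [ 0.4333808  -0.27509404  0.00667056] 0.03336760620879755 0.0
```

View pics/w3.png

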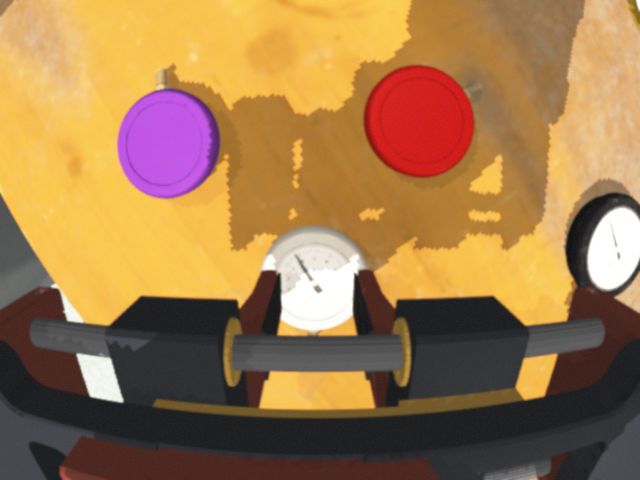

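The fingers look closed nearly over the gauge's rim, with the gauge at (318,280). I'll measure where it is relative to the tool.

Run:
```python
from h import *
s=telemetry.sense();T=np.array(s['tcp_pos']);R=np.array(s['tool_rot'])
m=vision.camera_model('wrist')
p=cv2.imread('pics/w3.png')
for px in [(312,228),(318,331),(265,275),(366,275),(315,333),(318,280)]:
    P=onplane('wrist',px,.017,m);print(px,P,R.T@(P-T))
Rc=cv2.Rodrigues(m['rvec'])[0]
def proj(P):
    c=Rc@P+np.array(m['tvec']).ravel();th=np.arctan2(np.hypot(c[0],c[1]),c[2]);u=c[:2]/np.hypot(c[0],c[1])*th
    return u*m['K'][0,0]+m['K'][:2,2]
print('tcp',proj(T),'grasp',proj(T-.0187*R[:,2]), 'padL',proj(T+R@[0,-.0167,0]),'padR',proj(T+R@[0,.0167,0]))
p,d=vision.grab_frame('top');cv2.imwrite('pics/t2.png',p)
```

```text
(312, 228) [ 0.44693556 -0.25074268  0.017     ] [ 0.02775265 -0.00247677 -0.01035402]
(318, 331) [ 0.41805765 -0.29831147  0.017     ] [-0.02781956  0.00043044 -0.01036071]
(265, 275) [ 0.41382318 -0.25730363  0.017     ] [ 0.00369131 -0.02615224 -0.01036074]
(366, 275) [ 0.45565175 -0.28579662  0.017     ] [ 0.00368558  0.02445883 -0.01035298]
(315, 333) [ 0.416061   -0.29842338  0.017     ] [-0.02903595 -0.00115687 -0.01036111]
(318, 280) [ 0.4343473  -0.27436335  0.017     ] [ 0.0011436   0.00041434 -0.01035699]
tcp [317.1709361  275.15005831] grasp [317.17327965 288.30698133] padL [285.59108805 275.07412695] padR [348.75095384 275.05221811]
```

servo_tool(plan=[[0,0,0,0,0,0,0.03],[0,0,0,0,0,0,0.03]])

```text
t: 4.8
tcp_pos: [0.4333, -0.2751, 0.0065]
tool_rot: [[0.563, 0.826, -0.0], [0.826, -0.563, 0.0], [0.0, -0.0, -1.0]]
ft_force: [-1.2, 0.3, 0.6]
gripper_width: 0.0301
finger_force: 0.0
```

Run:
```python
from h import *
p,d=vision.grab_frame('wrist');q,e=vision.grab_frame('side');np.save('pics/w4.npy',d)
a=cv2.resize(p[200:400,200:440],None,fx=1.8,fy=1.8);b=cv2.resize(q[150:270,320:440],None,fx=3,fy=3)
cv2.imwrite('pics/w4.png',np.hstack([a,b]))
for y in range(230,340,10):print(y,[round(float(d[y,x]),3) for x in range(250,400,10)])
```

```text
230 [0.195, 0.196, 0.196, 0.196, 0.196, 0.181, 0.181, 0.18, 0.182, 0.195, 0.195, 0.195, 0.195, 0.195, 0.195]
240 [0.196, 0.197, 0.198, 0.18, 0.179, 0.179, 0.18, 0.18, 0.18, 0.18, 0.184, 0.197, 0.197, 0.197, 0.197]
250 [0.199, 0.197, 0.183, 0.181, 0.181, 0.182, 0.182, 0.181, 0.181, 0.18, 0.18, 0.187, 0.198, 0.199, 0.199]
260 [0.198, 0.199, 0.183, 0.182, 0.182, 0.183, 0.182, 0.181, 0.183, 0.183, 0.181, 0.181, 0.201, 0.2, 0.2]
270 [0.201, 0.201, 0.169, 0.184, 0.184, 0.183, 0.184, 0.184, 0.183, 0.185, 0.183, 0.169, 0.202, 0.2, 0.201]
280 [0.203, 0.188, 0.157, 0.161, 0.185, 0.185, 0.186, 0.186, 0.185, 0.184, 0.166, 0.157, 0.155, 0.202, 0.202]
290 [0.204, 0.145, 0.148, 0.151, 0.186, 0.186, 0.187, 0.186, 0.186, 0.186, 0.164, 0.148, 0.145, 0.204, 0.204]
300 [0.135, 0.136, 0.137, 0.151, 0.188, 0.188, 0.187, 0.188, 0.188, 0.188, 0.166, 0.139, 0.136, 0.137, 0.082]
310 [0.126, 0.127, 0.127, 0.151, 0.19, 0.189, 0.19, 0.189, 0.189, 0.189, 0.166, 0.132, 0.127, 0.129, 0.081]
320 [0.12, 0.12, 0.123, 0.146, 0.19, 0.19, 0.19, 0.191, 0.189, 0.19, 0.167, 0.125, 0.121, 0.12, 0.077]
330 [0.112, 0.113, 0.118, 0.147, 0.21, 0.21, 0.197, 0.209, 0.211, 0.209, 0.211, 0.126, 0.114, 0.114, 0.077]
```

View pics/w4.png

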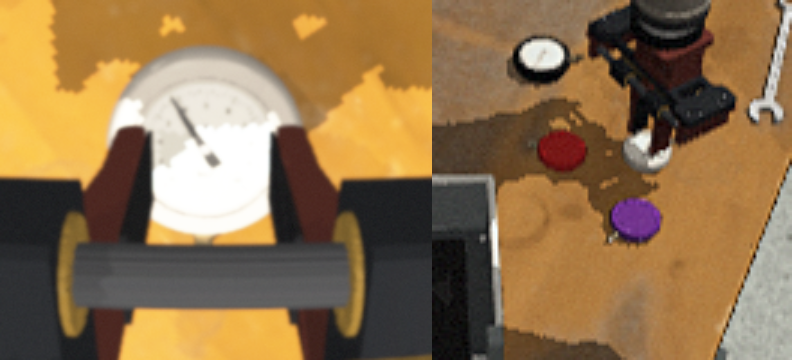

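Run:
```python
from h import *
s=telemetry.sense();T=np.array(s['tcp_pos']);R=np.array(s['tool_rot']);m=vision.camera_model('wrist');d=np.load('pics/w4.npy')
def P(x,y):
    c,r=ray('wrist',(x,y),m);Rc=cv2.Rodrigues(m['rvec'])[0];return c+r*d[y,x]/(Rc@r)[2]
for px in [(220,200),(450,240),(318,250),(318,300),(262,220)]+[(272,y) for y in range(262,300,4)]+[(364,y) for y in range(262,300,4)]:
    w=P(*px);print(px,w.round(4),(R.T@(w-T)).round(4))
```

```text
(220, 200) [ 0.4131 -0.2135  0.001 ] [ 0.0396 -0.0513  0.0055]
(450, 240) [ 5.040e-01 -3.022e-01  1.000e-04] [0.0175 0.0737 0.0065]
(318, 250) [ 0.443  -0.2615  0.0166] [ 0.0167  0.0004 -0.01  ]
(318, 300) [ 0.428  -0.2836  0.0163] [-0.01    0.0004 -0.0098]
(262, 220) [ 0.4252 -0.2352 -0.    ] [ 0.0284 -0.0291  0.0066]
(272, 262) [ 0.4208 -0.2537  0.0171] [ 0.0107 -0.0223 -0.0106]
(272, 266) [ 0.4198 -0.2553  0.0179] [ 0.0088 -0.0223 -0.0113]
(272, 270) [ 0.4226 -0.2541  0.0313] [ 0.0114 -0.0206 -0.0247]
(272, 274) [ 0.4229 -0.2546  0.036 ] [ 0.0111 -0.0201 -0.0294]
(272, 278) [ 0.4234 -0.2549  0.0412] [ 0.0111 -0.0195 -0.0346]
(272, 282) [ 0.4241 -0.255   0.047 ] [ 0.0115 -0.0188 -0.0404]
(272, 286) [ 0.4246 -0.2553  0.0517] [ 0.0115 -0.0183 -0.0451]
(272, 290) [ 0.4245 -0.256   0.0544] [ 0.0109 -0.018  -0.0479]
(272, 294) [ 0.4254 -0.2559  0.06  ] [ 0.0115 -0.0173 -0.0535]
(272, 298) [ 0.4254 -0.2564  0.0629] [ 0.0111 -0.017  -0.0564]
(364, 262) [ 0.4583 -0.2798  0.0157] [ 0.0102  0.0234 -0.0092]
(364, 266) [ 0.4572 -0.2814  0.0164] [ 0.0083  0.0233 -0.0099]
(364, 270) [ 0.4573 -0.278   0.0308] [ 0.0112  0.0215 -0.0243]
(364, 274) [ 0.4569 -0.277   0.0379] [ 0.0118  0.0206 -0.0314]
(364, 278) [ 0.4563 -0.2771  0.0417] [ 0.0113  0.0202 -0.0352]
(364, 282) [ 0.4558 -0.277   0.0462] [ 0.0112  0.0196 -0.0397]
(364, 286) [ 0.4553 -0.2768  0.0504] [ 0.011   0.0191 -0.0439]
(364, 290) [ 0.4548 -0.2768  0.054 ] [ 0.0107  0.0187 -0.0475]
(364, 294) [ 0.4544 -0.2764  0.0584] [ 0.0108  0.0182 -0.0519]
(364, 298) [ 0.4542 -0.2754  0.0641] [ 0.0116  0.0175 -0.0575]
```

The view shows the fingers closed over the dial without touching it. By depth, the real fingertips are at z ≈ 0.028, about 20 mm higher than the reported TCP. I'll open, then descend further step by step with the force watched.

servo_tool(plan=[[0,0,0,0,0,0,0.07],[0,0,0,0,0,0,0.07],[0,0,0,0,0,0,0.07],[0,0,0,0,0,0,0.07],[0,0,0.003,0,0,0,0.07]])

```text
t: 5.52
tcp_pos: [0.4335, -0.2752, 0.0036]
tool_rot: [[0.563, 0.826, 0.0], [0.826, -0.563, -0.0], [0.0, 0.0, -1.0]]
ft_force: [-0.3, -0.1, 0.2]
gripper_width: 0.0695
finger_force: 0.0
```

```bash
cat >> h.py <<'E'
def tips():
    s=telemetry.sense();T=np.array(s['tcp_pos']);R=np.array(s['tool_rot']);m=vision.camera_model('wrist');p,d=vision.grab_frame('wrist')
    Rc=cv2.Rodrigues(m['rvec'])[0];out=[]
    for y in range(230,300,2):
        for x in range(200,440,2):
            if d[y,x]>0:
                c,r=ray('wrist',(x,y),m);out.append(R.T@(c+r*d[y,x]/(Rc@r)[2]-T))
    return s,T,R,m,p,d,np.array(out)
E
python3 - <<'E'
from h import *
s,T,R,m,p,d,o=tips();print(s['t'],T,s['gripper_width'],s['ft_force'])
f=o[(abs(o[:,0]-.011)<.002)&(T[2]-o[:,2]>.022)]
for sg in(-1,1):
    g=f[f[:,1]*sg>0];g=g[np.argsort(-g[:,2])][:5];print(g.round(4),'world z',(T[2]-g[:,2]).round(4))
E
```

```text
5.525 [ 0.43346476 -0.27519529  0.00358135] 0.06948496726079077 [-0.27686581 -0.07300637  0.19545151]
[[ 0.0105 -0.0429 -0.0229]
 [ 0.0108 -0.0398 -0.0236]
 [ 0.0098 -0.036  -0.0236]
 [ 0.0108 -0.0407 -0.0237]
 [ 0.0109 -0.0378 -0.0238]] world z [0.0264 0.0272 0.0272 0.0273 0.0273]
[[ 0.0096  0.0359 -0.0229]
 [ 0.0109  0.0376 -0.0238]
 [ 0.0109  0.0366 -0.0239]
 [ 0.01    0.0347 -0.024 ]
 [ 0.0108  0.0424 -0.024 ]] world z [0.0265 0.0274 0.0275 0.0276 0.0276]
```

The tips are about 22.5 mm short of the reported TCP. I go down 20 mm gently, in two parts.

servo_tool(plan=[[0.001,0,0.006,0,0,0,0.07],[0,0,0.005,0,0,0,0.07],[0,0,0.003,0,0,0,0.07],[0,0,0,0,0,0,0.07]])

```text
t: 6.08
tcp_pos: [0.4336, -0.2743, -0.0108]
tool_rot: [[0.563, 0.826, -0.001], [0.826, -0.563, 0.0], [-0.0, -0.001, -1.0]]
ft_force: [-0.0, -0.6, -0.5]
gripper_width: 0.0698
finger_force: 0.0
```

servo_tool(plan=[[0,0,0.003,0,0,0,0.07],[0,0,0.002,0,0,0,0.07],[0,0,0,0,0,0,0.07]])

```text
t: 6.45
tcp_pos: [0.4338, -0.2742, -0.0156]
tool_rot: [[0.563, 0.826, -0.0], [0.826, -0.563, 0.0], [0.0, -0.0, -1.0]]
ft_force: [0.1, -0.5, -0.4]
gripper_width: 0.0697
finger_force: 0.0
```

Tip now at about z = 0.007, with no contact. Closing.

servo_tool(plan=[[0,0,0.002,0,0,0,0.04],[0,0,0,0,0,0,0.04],[0,0,0,0,0,0,0.04],[0,0,0,0,0,0,0.04],[0,0,0,0,0,0,0.04]])

```text
t: 7.08
tcp_pos: [0.4338, -0.2742, -0.0175]
tool_rot: [[0.563, 0.827, -0.0], [0.827, -0.563, 0.0], [0.0, -0.0, -1.0]]
ft_force: [0.2, -0.7, -2.0]
gripper_width: 0.0494
finger_force: 30.0
```

Gripped: 49.4 mm, 30 N. Lift, then swing over the guard.

servo_tool(plan=[[0,0,-0.02,0,0,0,0.04],[0,0,-0.045,0,0,0,0.04],[0,0,-0.05,0,0,0,0.04],[0,0,-0.05,0,0,0,0.04],[0,0,-0.04,0,0,0,0.04]])

```text
t: 7.7
tcp_pos: [0.4339, -0.2744, 0.1894]
tool_rot: [[0.563, 0.826, 0.001], [0.826, -0.563, -0.0], [0.001, 0.001, -1.0]]
ft_force: [1.1, 0.2, -2.5]
gripper_width: 0.05
finger_force: 30.0
```

servo_tool(plan=[[0.0457,-0.0026,0,0,0,-0.129,0.04],[0.0457,0.0034,0,0,0,-0.129,0.04],[0.0449,0.0092,0,0,0,-0.129,0.04],[0.0433,0.0149,0,0,0,-0.129,0.04],[0.041,0.0204,0,0,0,-0.129,0.04],[0.0381,0.0255,0,0,0,-0.129,0.04],[0.0345,0.0302,0,0,0,-0.129,0.04],[0.0303,0.0344,0,0,0,-0.129,0.04],[0,0,0,0,0,0,0.04]])

```text
t: 8.82
tcp_pos: [0.624, 0.0446, 0.1867]
tool_rot: [[-0.427, 0.904, -0.0], [0.904, 0.427, 0.002], [0.002, 0.0, -1.0]]
ft_force: [-0.2, -0.9, -1.7]
gripper_width: 0.0496
finger_force: 30.0
```

Run:
```python
from h import *
s=telemetry.sense();T=np.array(s['tcp_pos']);R=np.array(s['tool_rot']);print(s['t'],T,s['gripper_width'],s['finger_force'],R[:,:2])
m=vision.camera_model('wrist');p,d=vision.grab_frame('wrist');cv2.imwrite('pics/w5.png',p);np.save('pics/w5.npy',d)
```

```text
8.825 [0.62402703 0.0445585  0.18670045] 0.04963327884019464 29.972014725208282 [[-4.27169254e-01  9.04171589e-01]
 [ 9.04170049e-01  4.27169298e-01]
 [ 1.71790913e-03  3.59879075e-04]]
```

View pics/w5.png

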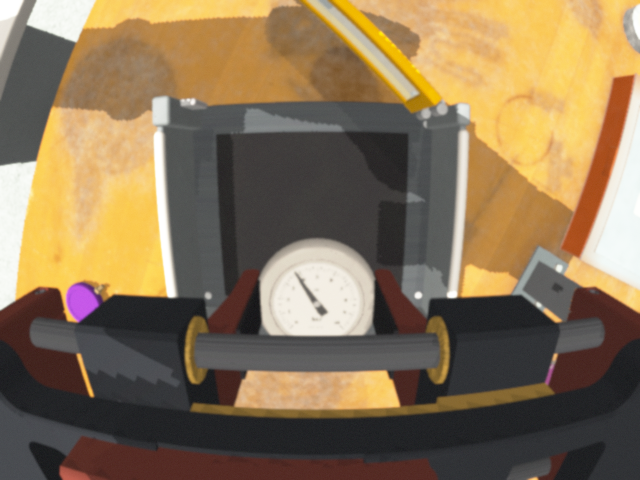

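The picture shows the gauge held face up at (318,290). The mat's front corners are at (217,134) and (408,130), the front posts' tops at about (162,110) and (460,113), and the gate at (420,100) runs up-left from its hinge.

Run:
```python
from h import *
s=telemetry.sense();T=np.array(s['tcp_pos']);R=np.array(s['tool_rot']);m=vision.camera_model('wrist')
a=onplane('wrist',(217,134),.008,m);b=onplane('wrist',(408,130),.008,m)
L=np.linalg.norm(b-a);y=(b-a)/L;x=np.array([y[1],-y[0],0]);C=(a+b)/2+.085*x
print('mat L',L,'y',y,'centre',C,'yaw',np.degrees(np.arctan2(x[1],x[0])))
print('hinge',C-.098*x+.105*y)
D=C-T;D[2]=0;print('tool shift',R.T@D,'tooly yaw',np.degrees(np.arctan2(R[1,1],R[0,1])),'y yaw',np.degrees(np.arctan2(y[1],y[0])))
for px in [(155,108),(169,108),(460,113),(469,110),(410,108),(440,103),(303,0),(330,0)]:
    P=onplane('wrist',px,.087,m);print(px,P.round(4),'guard',x@(P-C),y@(P-C))
```

```text
mat L 0.18855236028765557 y [0.89829027 0.43940254 0.        ] centre [0.62053317 0.03885747 0.008     ] yaw -63.9342327149883
hinge [0.6717922  0.17302718 0.008     ]
tool shift [-1.13573893e-03 -3.38702282e-03  2.87001474e-06] tooly yaw 25.016404680014983 y yaw 26.065767285011713
(155, 108) [0.461 0.08  0.087] guard -0.10704826489386582 -0.12521847747478387
(169, 108) [0.4729 0.0842 0.087 ] guard -0.10561595768808882 -0.11266697346724878
(460, 113) [0.6843 0.1778 0.087 ] guard -0.09678250203119591 0.1183081857978305
(469, 110) [0.6901 0.184  0.087 ] guard -0.09977989932058796 0.12629255018204943
(410, 108) [0.646  0.1611 0.087 ] guard -0.09857350433501119 0.07659110423875953
(440, 103) [0.6659 0.1766 0.087 ] guard -0.10378970734521706 0.10128532586231825
(303, 0) [0.5346 0.205  0.087 ] guard -0.18698836383228512 -0.004175389960498266
(330, 0) [0.5536 0.2138 0.087 ] guard -0.18657446196426428 0.016730075866645454
```

Mat width measures 188.6 mm (190 expected), so the centre is about (0.621,0.040). Descending.

servo_tool(plan=[[-0.001,-0.003,0.04,0,0,0,0.04],[0,0,0.04,0,0,0,0.04],[0,0,0.04,0,0,0,0.04],[0,0,0.035,0,0,0,0.04],[0,0,0.02,0,0,0,0.04],[0,0,0.01,0,0,0,0.04],[0,0,0,0,0,0,0.04]])

```text
t: 9.75
tcp_pos: [0.621, 0.037, 0.0027]
tool_rot: [[-0.42, 0.908, 0.0], [0.908, 0.42, -0.0], [-0.0, -0.0, -1.0]]
ft_force: [0.1, -0.3, -2.2]
gripper_width: 0.0501
finger_force: 30.0
```

servo_tool(plan=[[0,0,0.003,0,0,0,0.04],[0,0,0.002,0,0,0,0.04],[0,0,0,0,0,0,0.04]])

```text
t: 10.12
tcp_pos: [0.621, 0.0375, -0.0022]
tool_rot: [[-0.421, 0.907, 0.0], [0.907, 0.421, 0.0], [-0.0, 0.0, -1.0]]
ft_force: [0.8, 0.4, -2.0]
gripper_width: 0.0496
finger_force: 30.0
```

servo_tool(plan=[[0,0,0.002,0,0,0,0.04],[0,0,0.002,0,0,0,0.04],[0,0,0.0015,0,0,0,0.04],[0,0,0,0,0,0,0.04]])

```text
t: 10.62
tcp_pos: [0.6207, 0.0374, -0.0081]
tool_rot: [[-0.42, 0.907, -0.0], [0.907, 0.42, -0.0], [0.0, -0.0, -1.0]]
ft_force: [0.2, 0.7, -0.9]
gripper_width: 0.0495
finger_force: 30.0
```

servo_tool(plan=[[0,0,0.001,0,0,0,0.04],[0,0,0.001,0,0,0,0.04],[0,0,0,0,0,0,0.04]])

```text
t: 11.0
tcp_pos: [0.6209, 0.0374, -0.0095]
tool_rot: [[-0.42, 0.907, 0.0], [0.907, 0.42, 0.0], [0.0, 0.0, -1.0]]
ft_force: [-1.7, -0.3, 3.0]
gripper_width: 0.0496
finger_force: 30.0
```

Contact felt (force z changed from -2 to +3 N). Release and rise.

servo_tool(plan=[[0,0,0,0,0,0,0.065],[0,0,0,0,0,0,0.065],[0,0,0,0,0,0,0.065],[0,0,-0.01,0,0,0,0.065],[0,0,-0.03,0,0,0,0.065],[0,0,-0.05,0,0,0,0.065],[0,0,-0.05,0,0,0,0.065]])

```text
t: 11.88
tcp_pos: [0.6207, 0.0373, 0.132]
tool_rot: [[-0.42, 0.907, 0.0], [0.907, 0.42, -0.0], [-0.0, 0.0, -1.0]]
ft_force: [0.7, 0.9, 0.2]
gripper_width: 0.0652
finger_force: 0.0
```

servo_tool(plan=[[0.0403,0.0047,0,0,0,0.133,0],[0.0406,-0.0006,0,0,0,0.133,0],[0.0402,-0.006,0,0,0,0.133,0],[0.039,-0.0113,0,0,0,0.133,0],[0.0372,-0.0163,0,0,0,0.133,0],[0.0347,-0.0211,0,0,0,0.133,0],[0,0,0,0,0,0,0]])

```text
t: 12.75
tcp_pos: [0.5434, 0.2736, 0.1303]
tool_rot: [[0.35, 0.937, -0.001], [0.937, -0.35, 0.002], [0.001, -0.001, -1.0]]
ft_force: [0.8, -0.2, -0.4]
gripper_width: 0.001
finger_force: 0.0
```

Run:
```python
from h import *
s=telemetry.sense();T=np.array(s['tcp_pos']);R=np.array(s['tool_rot']);print(s['t'],T,s['gripper_width'],R[:,:2],s['joint_positions'])
p,d=vision.grab_frame('top')
a=cv2.resize(p[130:290,170:370],None,fx=2.5,fy=2.5)
q,e=vision.grab_frame('side');b=cv2.resize(q[180:340,220:370],None,fx=2.5,fy=2.5)
cv2.imwrite('pics/c6.png',np.hstack([a[:,:420],b]))
```

```text
12.75 [0.54341683 0.27364341 0.13028108] 0.000950582817231876 [[ 0.35042205  0.93659175]
 [ 0.93659086 -0.35042073]
 [ 0.00139992 -0.00110004]] [-0.97194492  0.48808353  0.54457889  1.81607428 -0.31184827  0.92286146
 -0.64666822]
```

View pics/c6.png

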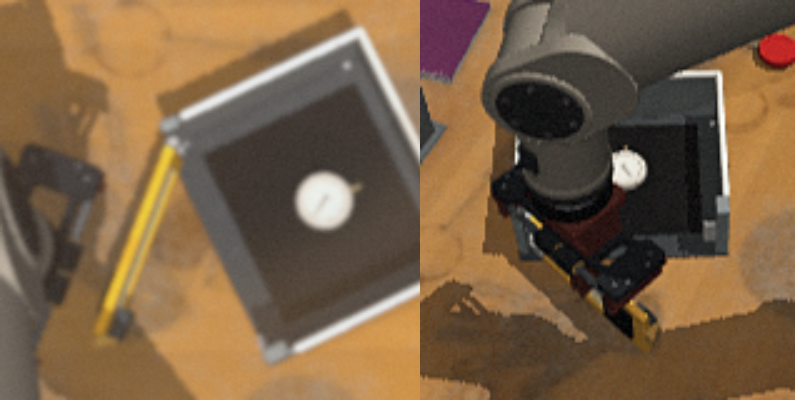

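The gauge lies face up on the mat, and the closed gripper is just outside the gate. Lower it and approach the push pad.

servo_tool(plan=[[0.003,0,0.04,0,0,0,0],[0,0,0.04,0,0,0,0],[0,0,0.028,0,0,0,0],[0,0,0,0,0,0,0],[-0.015,0,0,0,0,0,0],[-0.008,0,0,0,0,0,0],[0,0,0,0,0,0,0]])

```text
t: 13.72
tcp_pos: [0.5384, 0.2492, 0.0232]
tool_rot: [[0.358, 0.934, 0.001], [0.934, -0.358, 0.001], [0.001, 0.001, -1.0]]
ft_force: [-0.0, -0.1, 0.5]
gripper_width: 0.0005
finger_force: 0.0
```

servo_tool(plan=[[-0.005,0,0,0,0,0,0],[-0.005,0,0,0,0,0,0],[-0.004,0,0,0,0,0,0]])

```text
t: 14.1
tcp_pos: [0.533, 0.2371, 0.0222]
tool_rot: [[0.356, 0.935, 0.0], [0.935, -0.356, 0.0], [0.0, 0.0, -1.0]]
ft_force: [0.1, 0.2, 0.1]
gripper_width: 0.0002
finger_force: 0.4
```

servo_tool(plan=[[-0.0062,-0.0007,0,0,0,-0.04,0],[-0.0062,-0.0007,0,0,0,-0.04,0],[-0.0062,-0.0007,0,0,0,-0.04,0],[-0.0062,-0.0007,0,0,0,-0.04,0],[-0.0062,-0.0007,0,0,0,-0.04,0],[-0.0062,-0.0007,0,0,0,-0.04,0],[-0.0062,-0.0007,0,0,0,-0.04,0]])

```text
t: 14.98
tcp_pos: [0.5177, 0.1962, 0.022]
tool_rot: [[0.082, 0.997, 0.0], [0.997, -0.082, -0.0], [-0.0, 0.0, -1.0]]
ft_force: [0.4, 0.6, 0.5]
gripper_width: 0.0002
finger_force: 0.4
```

Run:
```python
from h import *
s=telemetry.sense();T=np.array(s['tcp_pos']);R=np.array(s['tool_rot']);print(s['t'],T,s['ft_force'],s['joint_positions'])
r=T[:2]-[.674,.1725];x=np.array([.429,-.903]);y=np.array([.903,.429]);print('guard rel hinge',x@r,y@r)
p,d=vision.grab_frame('top');a=cv2.resize(p[130:290,170:370],None,fx=2,fy=2)
w,d=vision.grab_frame('wrist');b=cv2.resize(w,None,fx=.6,fy=.6)
o=np.zeros((320,790,3),np.uint8);o[:,:400]=a;o[:288,400:784]=b;cv2.imwrite('pics/c7.png',o)
```

```text
14.975 [0.51771873 0.19619495 0.02199325] [0.37844721 0.60285588 0.46416482] [-0.7755084   0.54747841  0.38868549  2.00463069 -0.33192267  0.65011431
 -0.25388985]
guard rel hinge -0.08844120135434161 -0.1309568557705394
```

View pics/c7.png

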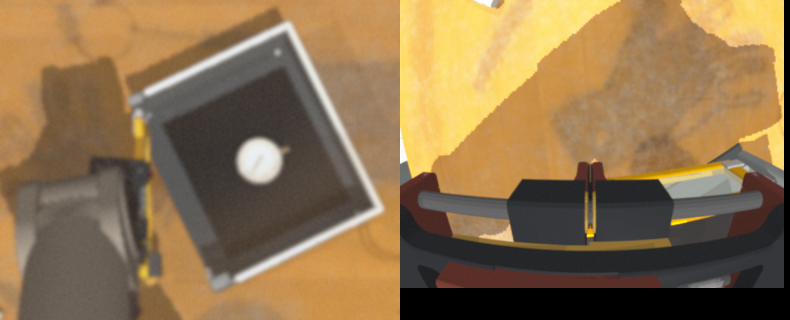

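The gate follows the push, and the gauge lies undisturbed at (260,160) in the left crop. I'll measure the gate's angle by its yellow mask to know the remaining travel.

```bash
cat > g.py <<'E'
from h import *
def gate():
    p,d=vision.grab_frame('top');H,S,V=cv2.split(cv2.cvtColor(p,cv2.COLOR_BGR2HSV))
    y=((abs(H.astype(int)-26)<6)&(S>150)&(V>110)).astype(np.uint8);y[:,300:]=0;y[:150]=0;y[300:]=0;y[:,:195]=0
    P=np.array([onplane('top',q[::-1],.087)[:2] for q in np.argwhere(y)])-[.674,.1725]
    x=np.array([.429,-.903]);yy=np.array([.903,.429]);Q=np.c_[P@x,P@yy]
    vx,vy,a,b=cv2.fitLine(Q.astype(np.float32),2,0,.01,.01).ravel();vx,vy=(vx,vy) if vy<0 else(-vx,-vy)
    far=Q[Q[:,1]<Q[:,1].min()+.02]
    s=telemetry.sense();r=np.array(s['tcp_pos'])[:2]-[.674,.1725]
    print('n',len(Q),'line angle',np.arctan2(-vx,-vy),'pt',a,b,'far',far.mean(0),np.arctan2(-far.mean(0)[0],-far.mean(0)[1]),np.hypot(*far.mean(0)));print('tcp in guard/hinge',r@x,r@yy,'t',s['t'],s['ft_force'])
if __name__=='__main__':gate()
E
python3 g.py
```

```text
n 91 line angle 0.41375977 pt -0.040470235 -0.084738426 far [-0.08017287 -0.17233327] 0.43543845332553494 0.19006958077627442
tcp in guard/hinge -0.08816714579645729 -0.13126147625790724 t 15.125 [-0.05966074 -0.44713754  0.32153292]
```

Gate at about 0.42 rad, consistent with finger contact. Continue, slowing down towards the strike.

servo_tool(plan=[[-0.0062,-0.0006,0,0,0,-0.055,0],[-0.0062,-0.0006,0,0,0,-0.055,0],[-0.0062,-0.0006,0,0,0,-0.055,0],[-0.0062,-0.0006,0,0,0,-0.055,0],[-0.0062,-0.0006,0,0,0,-0.055,0],[-0.0047,-0.0006,0,0,0,-0.045,0],[-0.0031,-0.0004,0,0,0,-0.03,0],[0,0,0,0,0,0,0]])

```text
t: 16.12
tcp_pos: [0.5162, 0.1574, 0.022]
tool_rot: [[-0.262, 0.965, -0.0], [0.965, 0.262, -0.0], [-0.0, -0.0, -1.0]]
ft_force: [-0.0, 0.1, 0.9]
gripper_width: 0.0006
finger_force: 0.0
```

```bash
python3 g.py
```

```text
Traceback (most recent call last):
  File "g.py", line 11, in <module>
    if __name__=='__main__':gate()
                            ~~~~^^
  File "g.py", line 5, in gate
    P=np.array([onplane('top',q[::-1],.087)[:2] for q in np.argwhere(y)])-[.674,.1725]
      ~~~~~~~~~~~~~~~~~~~~~~~~~~~~~~~~~~~~~~~~~~~~~~~~~~~~~~~~~~~~~~~~~~~^~~~~~~~~~~~~
ValueError: operands could not be broadcast together with shapes (0,) (2,)
```

servo_tool(plan=[[-0.003,-0.0003,0,0,0,-0.02,0],[-0.003,-0.0003,0,0,0,-0.02,0],[-0.003,-0.0003,0,0,0,-0.02,0],[-0.003,-0.0003,0,0,0,-0.02,0]])

```text
t: 16.68
tcp_pos: [0.5183, 0.1458, 0.022]
tool_rot: [[-0.34, 0.94, -0.001], [0.94, 0.34, 0.0], [0.001, -0.0, -1.0]]
ft_force: [-1.5, 3.6, 0.8]
gripper_width: 0.0007
finger_force: 2.0
```

servo_tool(plan=[[-0.002,-0.0002,0,0,0,-0.013,0],[-0.002,-0.0002,0,0,0,-0.013,0],[-0.002,-0.0002,0,0,0,-0.013,0]])

```text
t: 17.05
tcp_pos: [0.5194, 0.1409, 0.022]
tool_rot: [[-0.377, 0.926, -0.001], [0.926, 0.377, 0.001], [0.001, -0.001, -1.0]]
ft_force: [-3.5, 4.9, 2.5]
gripper_width: -0.0001
finger_force: 3.1
```

servo_tool(plan=[[-0.002,-0.0002,0,0,0,-0.013,0],[-0.002,-0.0002,0,0,0,-0.013,0],[-0.002,-0.0002,0,0,0,-0.013,0]])

```text
t: 17.42
tcp_pos: [0.5208, 0.1356, 0.022]
tool_rot: [[-0.413, 0.911, -0.002], [0.911, 0.413, 0.001], [0.002, -0.001, -1.0]]
ft_force: [-4.0, 3.4, 2.1]
gripper_width: 0.0004
finger_force: 2.3
```

The latch is riding over the strike at about 5 N. Continue gently.

servo_tool(plan=[[-0.002,0,0,0,0,-0.008,0],[-0.0015,0,0,0,0,0,0],[-0.001,0,0,0,0,0,0]])

```text
t: 17.8
tcp_pos: [0.5233, 0.1315, 0.0221]
tool_rot: [[-0.42, 0.908, -0.001], [0.908, 0.42, 0.002], [0.002, -0.0, -1.0]]
ft_force: [-4.9, 6.9, 3.1]
gripper_width: 0.0007
finger_force: 4.2
```

servo_tool(plan=[[-0.001,0,0,0,0,0,0],[-0.001,0,0,0,0,0,0],[0,0,0,0,0,0,0]])

```text
t: 18.18
tcp_pos: [0.5232, 0.1315, 0.0222]
tool_rot: [[-0.421, 0.907, -0.002], [0.907, 0.421, 0.003], [0.004, -0.001, -1.0]]
ft_force: [-5.4, 8.8, 4.4]
gripper_width: 0.0003
finger_force: 5.7
```

servo_tool(plan=[[-0.0015,0,0,0,0,0,0],[-0.0015,0,0,0,0,0,0],[0,0,0,0,0,0,0]])

```text
t: 18.55
tcp_pos: [0.5232, 0.1315, 0.0222]
tool_rot: [[-0.423, 0.906, -0.004], [0.906, 0.423, 0.005], [0.007, -0.002, -1.0]]
ft_force: [-11.0, 15.2, 7.7]
gripper_width: 0.0004
finger_force: 9.4
```

At a hard stop with about 19 N, so the gate is fully shut. Back off straight out, rise and check.

servo_tool(plan=[[0.004,0,0,0,0,0,0],[0.01,0,0,0,0,0,0],[0.02,0,0,0,0,0,0],[0.03,0,0,0,0,0,0],[0.03,0,-0.03,0,0,0,0],[0.03,0,-0.05,0,0,0,0],[0.03,0,-0.05,0,0,0,0],[0.03,0,-0.03,0,0,0,0],[0,0,0,0,0,0,0]])

```text
t: 19.68
tcp_pos: [0.4496, 0.2956, 0.1844]
tool_rot: [[-0.422, 0.907, 0.004], [0.907, 0.422, 0.004], [0.002, 0.005, -1.0]]
ft_force: [0.2, -0.3, -0.2]
gripper_width: 0.0005
finger_force: 0.0
```

Run:
```python
from g import *
gate()
p,d=vision.grab_frame('top');a=cv2.resize(p[130:290,190:370],None,fx=2.2,fy=2.2)
q,e=vision.grab_frame('side');b=cv2.resize(q[190:350,220:370],None,fx=2.6,fy=2.6)
o=np.zeros((416,790,3),np.uint8);o[:352,:396]=a;o[:416,400:790]=b;cv2.imwrite('pics/c8.png',o)
```

```text
n 274 line angle 0.0057563344 pt -0.0060865255 -0.0916139 far [-0.0064289  -0.18505495] 0.03472653002353511 0.18516658678159226
tcp in guard/hinge -0.20536750173957266 -0.151065604256668 t 19.725 [ 0.10918678 -0.51830233 -0.17351373]
```

View pics/c8.png

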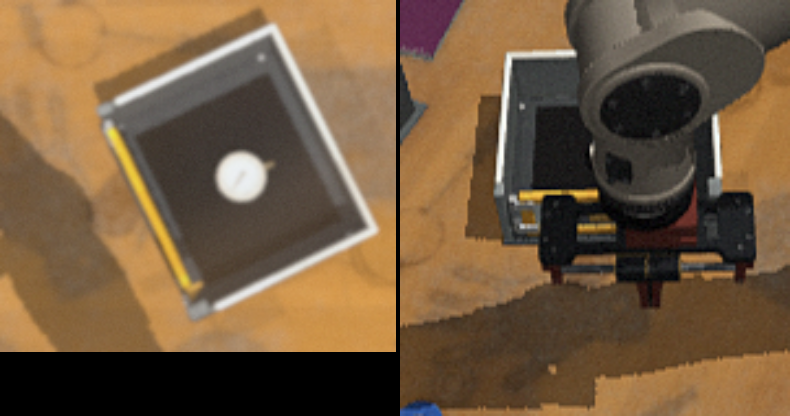

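The top crop shows the gate flush along the guard's front, from (110,125) to (190,290), at a measured angle of about 0.006 rad. The gauge lies face up near the mat's middle, at (241,176).

```bash
python3 -c "
from cell import workorder;print(workorder.hand_in())"
```

```text
the job is handed in; nothing more can be done
None
```

The white gauge lies face up near the middle of the mat, set down under force control. The gate is pushed shut to its stop at about 0.006 rad and stayed there after I backed off, which indicates it latched, though I did not see the bolt itself. The job was handed in at about 20 s.

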